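Balance the centrifuge rotor

TASK

The six-place centrifuge rotor has been loaded out of balance. Rearrange the inserts, standing one on the empty tray while you make room, until every insert sits fully down in a bucket directly opposite its twin: the two one-tube inserts opposite each other, the two four-tube inserts, and the two bottle inserts. Keep them upright, lower them in rather than dropping them, and leave the white vial between rotor and tray standing where it is.

Things in the scene. Friction and masses are not known exactly. Their poses are not given: they have to be found in the camera images.
- one_tube_a: One-tube insert: a single black-capped tube (17 mm across) stands in the middle of its top, to 99 mm. Body: white plastic cylinder 40 mm in diameter, 80 mm tall, foot bevelled 6 mm; 0.12 to 0.15 kg. Origin: centre of its underside, z up its axis. In a bucket its upper 42 mm stand clear of the rim: take it there from above across the 40 mm, at any yaw, some 60 mm above its foot. Twin: one_tube_b.
- one_tube_b: One-tube insert: a single black-capped tube (17 mm across) stands in the middle of its top, to 99 mm. Body: white plastic cylinder 40 mm in diameter, 80 mm tall, foot bevelled 6 mm; 0.12 to 0.15 kg. Origin: centre of its underside, z up its axis. In a bucket its upper 42 mm stand clear of the rim: take it there from above across the 40 mm, at any yaw, some 60 mm above its foot. Twin: one_tube_a.
- four_tube_b: Four-tube insert: four slim open glass tubes stand in a square in its top, to 96 mm. Body: white plastic cylinder 40 mm in diameter, 80 mm tall, foot bevelled 6 mm; 0.12 to 0.15 kg. Origin: centre of its underside, z up its axis. In a bucket its upper 42 mm stand clear of the rim: take it there from above across the 40 mm, at any yaw, some 60 mm above its foot. Twin: four_tube_a.
- four_tube_a: Four-tube insert: four slim open glass tubes stand in a square in its top, to 96 mm. Body: white plastic cylinder 40 mm in diameter, 80 mm tall, foot bevelled 6 mm; 0.12 to 0.15 kg. Origin: centre of its underside, z up its axis. In a bucket its upper 42 mm stand clear of the rim: take it there from above across the 40 mm, at any yaw, some 60 mm above its foot. Twin: four_tube_b.
- bottle_ins_b: Bottle insert: one white bottle (30 mm across) with a white cap stands in its top, to 98 mm. Body: white plastic cylinder 40 mm in diameter, 80 mm tall, foot bevelled 6 mm; 0.12 to 0.15 kg. Origin: centre of its underside, z up its axis. In a bucket its upper 42 mm stand clear of the rim: take it there from above across the 40 mm, at any yaw, some 60 mm above its foot. Twin: bottle_ins_a.
- bottle_ins_a: Bottle insert: one white bottle (30 mm across) with a white cap stands in its top, to 98 mm. Body: white plastic cylinder 40 mm in diameter, 80 mm tall, foot bevelled 6 mm; 0.12 to 0.15 kg. Origin: centre of its underside, z up its axis. In a bucket its upper 42 mm stand clear of the rim: take it there from above across the 40 mm, at any yaw, some 60 mm above its foot. Twin: bottle_ins_b.
- rotor: Six-place centrifuge rotor on a loading stand, fixed, does not turn, 230 mm across. Origin: on its axis at bench height, z up. Bucket centres 88 mm from the axis at 0, 60, 120, 180, 240, 300 degrees counterclockwise from its x axis; those 180 degrees apart are opposite. Bucket: 48 mm inside, inner floor 45 mm and rim 83 mm above the bench. Centre nut to 96 mm, arms between buckets to 71 mm.
- tray: Empty shallow steel tray fixed on the bench behind the analyser, 115 x 150 mm (x, y), walls 14 mm high and 3 mm thick, floor 3 mm thick: the free spot on which an insert can be stood meanwhile. Origin: centre of its underside, z up.
- serum_vial: Bystander: loose white vial with white screw cap, 27 mm across, 70 mm tall, standing between rotor and tray. Origin: centre of its underside. Leave it standing where it is.

How it is judged:
At the end, for the whole second after the job is handed in: Every insert upright (0.08 rad) on a bucket floor (origin 42 to 49 mm above the bench, 80 to 96 mm from the rotor axis), at rest and released; the twins of each kind in opposite buckets (over 164 mm apart; 176 mm is exact, 4 mm play in each bucket) (horizontal distance between one_tube_a and one_tube_b above 0.164 m and horizontal distance between one_tube_a and rotor between 0.08 and 0.096 m and height (world z) of one_tube_a between 0.042 and 0.049 m and angle between each of one_tube_a, one_tube_b, four_tube_a, four_tube_b, bottle_ins_a, bottle_ins_b's own z axis and vertical below 0.08 rad and linear speed of each of one_tube_a, one_tube_b, four_tube_a, four_tube_b, bottle_ins_a, bottle_ins_b below 0.02 m/s and contact force between each of one_tube_a, one_tube_b, four_tube_a, four_tube_b, bottle_ins_a, bottle_ins_b and the fingers below 0.1 N and horizontal distance between one_tube_b and rotor between 0.08 and 0.096 m and height (world z) of one_tube_b between 0.042 and 0.049 m and horizontal distance between four_tube_a and four_tube_b above 0.164 m and horizontal distance between four_tube_a and rotor between 0.08 and 0.096 m and height (world z) of four_tube_a between 0.042 and 0.049 m and horizontal distance between four_tube_b and rotor between 0.08 and 0.096 m and height (world z) of four_tube_b between 0.042 and 0.049 m and horizontal distance between bottle_ins_a and bottle_ins_b above 0.164 m and horizontal distance between bottle_ins_a and rotor between 0.08 and 0.096 m and height (world z) of bottle_ins_a between 0.042 and 0.049 m and horizontal distance between bottle_ins_b and rotor between 0.08 and 0.096 m and height (world z) of bottle_ins_b between 0.042 and 0.049 m); the robot touches nothing.
It fails at once if an insert is tipped more than 40 degrees (angle between any of one_tube_a, four_tube_b, bottle_ins_b, four_tube_a, bottle_ins_a, one_tube_b's own z axis and vertical above 0.7 rad).
It fails at once if an insert is dropped (falls free from more than about 5 cm) ((linear speed of one_tube_a above 1 m/s and contact force between one_tube_a and the fingers below 0.2 N) or (linear speed of four_tube_b above 1 m/s and contact force between four_tube_b and the fingers below 0.2 N) or (linear speed of bottle_ins_b above 1 m/s and contact force between bottle_ins_b and the fingers below 0.2 N) or (linear speed of four_tube_a above 1 m/s and contact force between four_tube_a and the fingers below 0.2 N) or (linear speed of bottle_ins_a above 1 m/s and contact force between bottle_ins_a and the fingers below 0.2 N) or (linear speed of one_tube_b above 1 m/s and contact force between one_tube_b and the fingers below 0.2 N)).
It fails at once if the bystanding vial is pushed more than 30 mm or knocked over (distance of serum_vial from where it was at the start of the episode above 0.03 m or angle between serum_vial's own z axis and vertical above 0.5 rad).
It also fails if it takes over 106 s, if anything falls off the work surface, if the arm or the gripper's body presses on something with over 40 N, if the wrist force passes 120 N, or if a joint passes its speed limit or range.

ROBOT

A 6-joint arm with a two-finger parallel gripper is mounted at the origin on a cart in front of the work surface, level with it; the furniture and walls round the work are solid. World frame = base frame: x ahead of the robot, y to its left, z up, the work surface at z = 0. Lengths are in m, angles in rad, forces in N, time in s.
With the tool pointing down it reaches from about 0.225 to 0.875 m from the base axis. Payload 3.4 kg.
Tool frame: the origin (TCP) lies at the very end of the fingers, on their centre line; the grasp point (between the pads) lies 19 mm behind it; z points along the fingers, y is the line along which they close (so a half turn about z gives the same grasp; the last joint's range is limited). The gripper opens to 85 mm and grips with 20 to 120 N. Pads are 22 mm wide; open, the fingers measure 114 mm over their backs; the gripper's body (76 mm by 85 mm) begins 54 mm behind the grasp point. The pads swing forward as they close: fully open they stand 13 mm farther back than shut.
Start: joints at [1.108, 0.276, 1.505, -0, 1.361, -0.121], TCP at [0.193, 0.542, 0.231] pointing down, gripper open.
Joint ranges: [-2.89, 2.89], [-0.75, 2.08], [0.22, 2.7], [-1.18, 4.32], [0.11, 2.71], [-2.7, 2.7]. Speed limits (rad/s): [2.57, 2.57, 3.14, 3.14, 3.14, 3.14].

INTERFACE

Orientations are given as a unit quaternion [w, x, y, z].
In Python, from rig import get_state, optics, sign_off gives the robot as it stands.
- The arm moves only by the tool send_rows, never from a script. Its argument "increments" is a list of rows, each an object with "gripper": the gripper's target within -1 to 1 (shut at 1, half-way at 0, fully open at -1); "linear": the shift along the world's x, y, z in m, a list of three; "delta_rot": the turn, a rotation vector about the world's x, y, z in rad, a list of three. In form: [{"gripper": gripper, "linear": [dx, dy, dz], "delta_rot": [rx, ry, rz]}, ...]. A call has 1 to 8 rows; each row is the pose to reach, as a shift and turn from the pose commanded when the call began; what a row does not reach only later rows make up. A row lasts 1/10 s, in which the tool goes at most 50 mm and 8.59 degrees, less where a joint would pass 70% of its speed; a pose out of reach is approached as far as the arm can. A call with a gripper value outside its range is refused whole. The fingers move at their own pace and stop on an object; "newtons" is the grip in N (left out, the last holds). Time passes only in rows, so rows that repeat a pose let the fingers close. It gives the time, the measured TCP pose, the force, the opening and the grip force at its end, in the units of the state.
- get_state(): the state, without advancing time (a new reading comes with each control period).
- optics.get_image(name): name is "scene" or "top" or "wrist"; returns a dict with "pixels" (480x640x3 uint8, blue, green, red), "K" (3x3 intrinsics, pixels), "k1" (the pictures are not rectified: a ray, as slopes to the right and down, at radius r is drawn at 1 + k1 r^2 times it, then the intrinsics apply), "rvec" (rotation vector, rad) and "tvec" (3), from world to camera coordinates, as OpenCV has them; the wrist camera has in their place "T_tool_cam" (4x4, takes a point from camera to tool coordinates, whose origin is the TCP and whose axes are the flange's). Camera axes: x right, y down, z forward; pixel columns grow to the right and rows downward; lengths in m; the calibration is good to about 2 mm. A picture is of the moment at which its call begins: read the wrist's pose just before it. There is no depth.
- sign_off(): hands the job in; it is judged then, once.
The state is a dict: "clock": time; "qpos": joint angles; "qd": joint speeds; "effort": joint torques, N m; "position": TCP position; "ee_rot": TCP orientation; "contact_force": force on the tool from outside, world axes, zero at the start; "moment": the same for the moment, N m; "width": finger opening in m; "gripper_force": force on a finger pad.
Only numpy, scipy, OpenCV 4.12 (cv2) and the standard library are available. Lean on these libraries where they do the work, as an engineer would, in place of code of your own. Each camera call takes 0.05 s, during which the arm holds its last target. There are 200 camera calls.

## Working session

There is one attempt and no reset: what is moved stays moved. The work goes in short steps, Python scripts to look and compute and a tool call to move; the robot and the scene stay as the last step left them, time stands still between calls to the robot, and variables do not carry over. Pictures are saved under pics/ and viewed, at most 14 in all, crops included, and the job is handed in when it is done.

Besides the shell and the picture viewer there is one more tool, called in YAML: its name, and indented under it one key for each argument. send_rows: Moves the arm, as the interface text tells. Its arguments: {"type":"object","properties":{"increments":{"type":"array"},"newtons":{"type":"number"}},"required":["increments"]}

```bash
mkdir -p pics
cat > h.py <<'E'
import numpy as np, cv2
from rig import get_state, optics, sign_off
def cam(n):
    s=get_state(); d=optics.get_image(n)
    if 'rvec' in d:
        R=cv2.Rodrigues(np.array(d['rvec'],float))[0]; t=np.array(d['tvec'],float).ravel()
        Rc=R.T; C=-R.T@t
    else:
        w,x,y,z=s['ee_rot']
        from scipy.spatial.transform import Rotation as Ro
        T=np.eye(4); T[:3,:3]=Ro.from_quat([x,y,z,w]).as_matrix(); T[:3,3]=s['position']
        M=T@np.array(d['T_tool_cam']); Rc=M[:3,:3]; C=M[:3,3]
    return d['pixels'],np.array(d['K']),d['k1'],Rc,C
def ray(c,u,v):
    _,K,k1,Rc,C=c
    p=cv2.undistortPoints(np.array([[[u,v]]],float),K,np.array([k1,0,0,0,0.]))[0,0]
    return C,Rc@np.array([p[0],p[1],1])
def onz(c,u,v,z):
    C,d=ray(c,u,v); return C+d*(z-C[2])/d[2]
def proj(c,P):
    _,K,k1,Rc,C=c
    q=Rc.T@(np.array(P)-C); 
    return cv2.projectPoints(q.reshape(1,1,3),np.zeros(3),np.zeros(3),K,np.array([k1,0,0,0,0.]))[0].ravel()
E
python3 - <<'E'
from h import *
print(get_state())
for n in('top','scene'):
    c=cam(n); cv2.imwrite(f'pics/{n}0.png',c[0]); print(n,c[1],c[2],c[4],c[3])
E
```

```text
{'clock': 0.0, 'qpos': array([ 1.10795321e+00,  2.76561481e-01,  1.50616019e+00,  1.07320903e-05,
        1.36068177e+00, -1.20976263e-01]), 'qd': array([ 1.82605403e-03,  5.57118663e-04,  9.70129136e-04,  1.37137447e-05,
       -1.83327171e-03,  6.33548544e-05]), 'effort': array([ 1.72593045e-03, -4.16766572e+01, -2.45815498e+01, -3.27581229e-04,
        1.07524145e-02, -4.05005403e-05]), 'position': array([0.1925131 , 0.54124365, 0.23044804]), 'ee_rot': array([-2.65581258e-04,  1.70103286e-01,  9.85425823e-01, -8.65583695e-04]), 'contact_force': array([0.67307078, 0.41819174, 0.72662229]), 'moment': array([-0.02891623, -0.05212916,  0.03780327]), 'gripper_force': 0.0, 'width': 0.08513658993557657}
top [[458.75922395   0.         312.78675941]
 [  0.         458.75922395 244.96558835]
 [  0.           0.           1.        ]] -0.10711395145072346 [ 0.44510403 -0.15578241  0.91779468] [[ 0.01107646 -0.99311233  0.11664139]
 [-0.99971095 -0.00850906  0.02248602]
 [-0.02133863 -0.11685674 -0.99291952]]
scene [[619.42001663   0.         306.91835411]
 [  0.         619.42001663 243.0865369 ]
 [  0.           0.           1.        ]] -0.08129632259606735 [-0.02553102 -0.59020075  0.71912735] [[ 0.60836691 -0.51442714  0.60436282]
 [-0.79333418 -0.41584801  0.4446249 ]
 [ 0.02259596 -0.74995676 -0.6611008 ]]
```

View pics/top0.png

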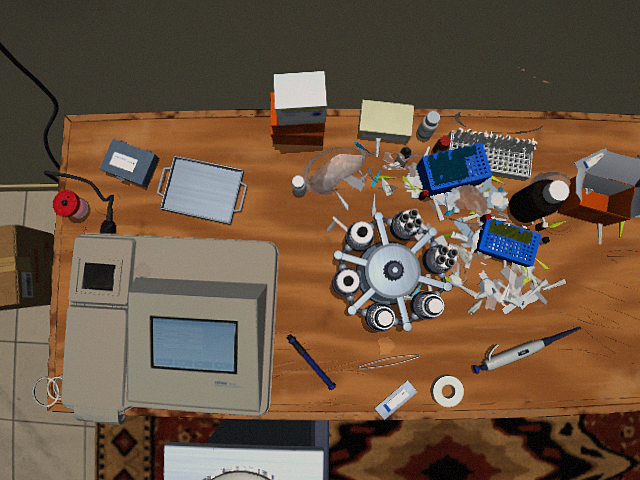

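View pics/scene0.png

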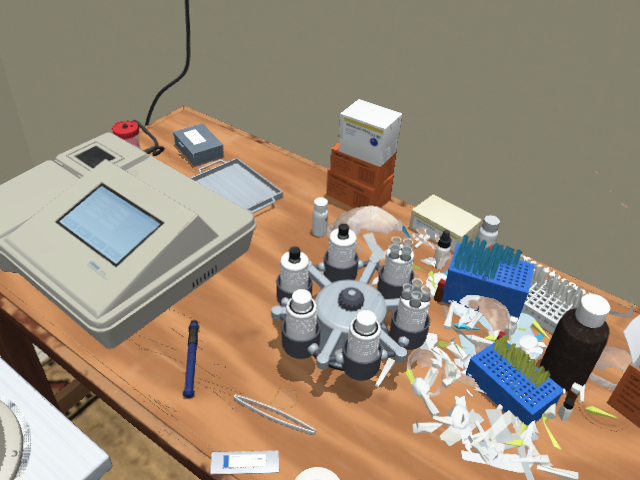

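Top view: one-tube inserts are at (362,232) and (347,281), four-tube at (408,222) and (441,258), bottles at (429,305) and (380,318). The nut is at (394,270), the tray at about (203,190) and the vial at (299,186). 

Next I'll fit the rotor from these pixels, and find the tray and vial.

Run:
```python
from h import *
c=cam('top'); im=c[0]
pts={'O1':(362,232,.144),'F2':(408,222,.141),'F3':(441,258,.141),'B4':(429,305,.143),'B5':(380,318,.143),'O6':(347,281,.144)}
P=np.array([onz(c,*p)[:2] for p in pts.values()])
ctr=P.mean(0)
print('mean',ctr,'nut',onz(c,394,270,.096))
for n,p in zip(pts,P):
    d=p-ctr; print(n,p.round(4),np.hypot(*d).round(4),np.degrees(np.arctan2(d[1],d[0])).round(1))
for n,q in dict(tl=(171,157),tr=(243,168),br=(233,223),bl=(161,212)).items(): print(n,onz(c,*q,.014))
print('vial',onz(c,299,181,.07), 'analyser',onz(c,240,240,.15), onz(c,275,400,.1))
cv2.imwrite('pics/c1.png',cv2.resize(im[135:345,150:470],None,fx=2.5,fy=2.5,interpolation=cv2.INTER_CUBIC))
```

```text
mean [ 0.49633085 -0.2772133 ] nut [ 0.49771115 -0.28326906  0.096     ]
O1 [ 0.559  -0.2218] 0.0836 41.5
F2 [ 0.5774 -0.3012] 0.0846 -16.5
F3 [ 0.5159 -0.357 ] 0.0821 -76.2
B4 [ 0.4362 -0.3347] 0.0832 -136.3
B5 [ 0.4141 -0.2521] 0.086 163.0
O6 [ 0.4755 -0.1965] 0.0834 104.5
tl [0.73253341 0.16098934 0.014     ]
tr [0.70833046 0.00900503 0.014     ]
br [0.59435473 0.02558258 0.014     ]
bl [0.61638381 0.17538854 0.014     ]
vial [ 0.66669167 -0.10906038  0.07      ] analyser [ 0.54273002 -0.01467399  0.15      ] [ 0.26711577 -0.07407442  0.1       ]
```

View pics/c1.png

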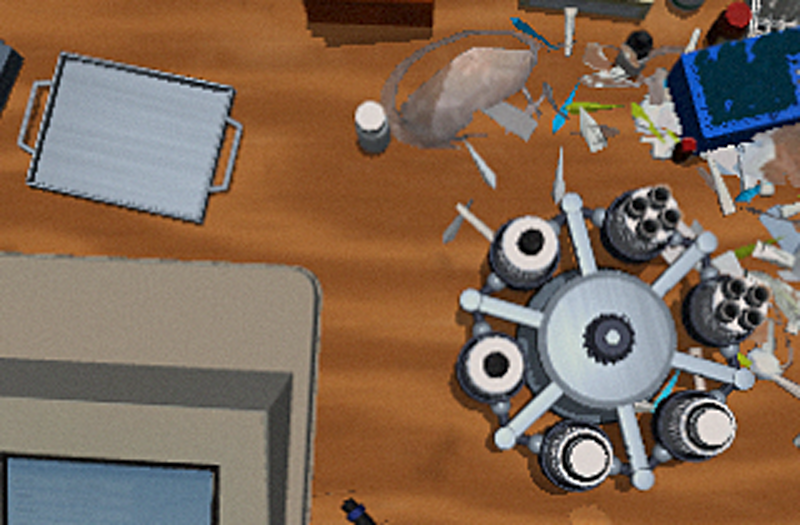

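Run:
```python
from h import *
from scipy.optimize import least_squares
c=cam('top')
px={'O1':(362.8,231.4,.144),'F2':(410.4,219.8,.141),'F3':(446.8,256.6,.141),'B4':(434.8,305.8,.143),'B5':(384,317.8,.143),'O6':(348.4,281,.144)}
P=np.array([onz(c,*p)[:2] for p in px.values()])
f=lambda q:(P-(q[:2]+.088*np.c_[np.cos(q[2]-np.arange(6)*np.pi/3),np.sin(q[2]-np.arange(6)*np.pi/3)])).ravel()
r=least_squares(f,[.497,-.28,.7]); print(r.x,np.abs(r.fun).max(),r.fun.reshape(6,2).round(4).tolist()); print(P.round(4))
q=r.x
for i,n in enumerate(px): print(n,(q[:2]+.088*np.array([np.cos(q[2]-i*np.pi/3),np.sin(q[2]-i*np.pi/3)])).round(4))
s=get_state(); print(s['qpos'])
# analyser height: right-rear top corner: top px (275,241), scene px (254,230)
a=ray(c,275,243); cs=cam('scene'); b=ray(cs,255,226)
t=np.linalg.lstsq(np.c_[a[1],-b[1]],b[0]-a[0],rcond=None)[0]; print(a[0]+t[0]*a[1],b[0]+t[1]*b[1])
```

```text
[ 0.49741155 -0.2829657   0.77270517] 0.0017494302658886407 [[-0.0004, -0.0017], [-0.0008, 0.0014], [-0.0008, 0.0012], [0.0005, -0.0002], [0.0017, 0.0004], [-0.0002, -0.0012]]
[[ 0.56   -0.2232]
 [ 0.5813 -0.3054]
 [ 0.5183 -0.367 ]
 [ 0.4349 -0.3446]
 [ 0.4145 -0.2588]
 [ 0.4755 -0.1989]]
O1 [ 0.5604 -0.2215]
F2 [ 0.5821 -0.3068]
F3 [ 0.5191 -0.3682]
B4 [ 0.4344 -0.3444]
B5 [ 0.4127 -0.2591]
O6 [ 0.4757 -0.1977]
[ 1.10800692e+00  2.76361490e-01  1.50565464e+00 -1.72468763e-06
  1.36068210e+00 -1.21020148e-01]
[ 0.54744758 -0.06628478  0.07280317] [ 0.5455783  -0.06427103  0.07279005]
```

send_rows:
  increments:
    - {"gripper": -1, "linear": [0, 0, 0.05], "delta_rot": [0, 0, 0]}
    - {"gripper": -1, "linear": [0, 0, 0.1], "delta_rot": [0, 0, 0]}
    - {"gripper": -1, "linear": [0.02, -0.04, 0.12], "delta_rot": [0, 0, 0]}
    - {"gripper": -1, "linear": [0.04, -0.08, 0.12], "delta_rot": [0, 0, 0]}
    - {"gripper": -1, "linear": [0.06, -0.12, 0.12], "delta_rot": [0, 0, 0]}
    - {"gripper": -1, "linear": [0.08, -0.16, 0.12], "delta_rot": [0, 0, 0]}
    - {"gripper": -1, "linear": [0.1, -0.2, 0.12], "delta_rot": [0, 0, 0]}
    - {"gripper": -1, "linear": [0.12, -0.24, 0.12], "delta_rot": [0, 0, 0]}
  newtons: 40

```text
clock: 1.05
position: [0.3131, 0.3001, 0.3514]
ee_rot: [0.0, 0.17, 0.985, 0.0]
contact_force: [0.7, 0.3, -0.7]
width: 0.0854
gripper_force: 0.0
```

send_rows:
  increments:
    - {"gripper": -1, "linear": [0.247, -0.524, -0.051], "delta_rot": [0, 0, 0]}
    - {"gripper": -1, "linear": [0.247, -0.524, -0.051], "delta_rot": [0, 0, 0]}
    - {"gripper": -1, "linear": [0.247, -0.524, -0.051], "delta_rot": [0, 0, 0]}
    - {"gripper": -1, "linear": [0.247, -0.524, -0.051], "delta_rot": [0, 0, 0]}
    - {"gripper": -1, "linear": [0.247, -0.524, -0.051], "delta_rot": [0, 0, 0]}
    - {"gripper": -1, "linear": [0.247, -0.524, -0.051], "delta_rot": [0, 0, 0]}
    - {"gripper": -1, "linear": [0.247, -0.524, -0.051], "delta_rot": [0, 0, 0]}
    - {"gripper": -1, "linear": [0.247, -0.524, -0.051], "delta_rot": [0, 0, 0]}

```text
clock: 1.85
position: [0.483, -0.0607, 0.3162]
ee_rot: [0.0, 0.17, 0.985, 0.0]
contact_force: [1.2, 1.5, 0.3]
width: 0.0856
gripper_force: 0.0
```

send_rows:
  increments:
    - {"gripper": -1, "linear": [0.077, -0.161, -0.016], "delta_rot": [0, 0, 0]}
    - {"gripper": -1, "linear": [0.077, -0.161, -0.016], "delta_rot": [0, 0, 0]}
    - {"gripper": -1, "linear": [0.077, -0.161, -0.016], "delta_rot": [0, 0, 0]}
    - {"gripper": -1, "linear": [0.077, -0.161, -0.016], "delta_rot": [0, 0, 0]}
    - {"gripper": -1, "linear": [0.077, -0.161, -0.016], "delta_rot": [0, 0, 0]}
    - {"gripper": -1, "linear": [0.077, -0.161, -0.016], "delta_rot": [0, 0, 0]}

```text
clock: 2.45
position: [0.5594, -0.2198, 0.2994]
ee_rot: [-0.001, 0.171, 0.985, 0.001]
contact_force: [-0.2, 0.8, -0.5]
width: 0.0855
gripper_force: 0.0
```

Run:
```python
from h import *
s=get_state(); print(s['position'],s['qpos'].round(2))
c=cam('wrist'); cv2.imwrite('pics/w1.png',c[0]); print(c[1],c[2],c[3],c[4])
for p in [(.5604,-.2215,.144),(.5821,-.3068,.141),(.4757,-.1977,.144),(.4974,-.283,.096)]: print(p,proj(c,p))
```

```text
[ 0.55937154 -0.21981352  0.29944054] [-0.49  0.29  1.32  0.    1.53 -1.72]
[[352.66255622   0.         319.97336531]
 [  0.         352.66255622 242.44601175]
 [  0.           0.           1.        ]] -0.02748152911283409 [[ 0.33492503  0.90121728  0.27501389]
 [ 0.94224295 -0.32091657 -0.09586858]
 [ 0.00185809  0.29123868 -0.95664862]] [ 0.48902974 -0.19518569  0.44227317]
(0.5604, -0.2215, 0.144) [318.31618978 226.27127879]
(0.5821, -0.3068, 0.141) [239.08804138 277.11160456]
(0.4757, -0.1977, 0.144) [310.76260487 120.17057433]
(0.4974, -0.283, 0.096) [237.08394426 175.45792042]
```

View pics/w1.png

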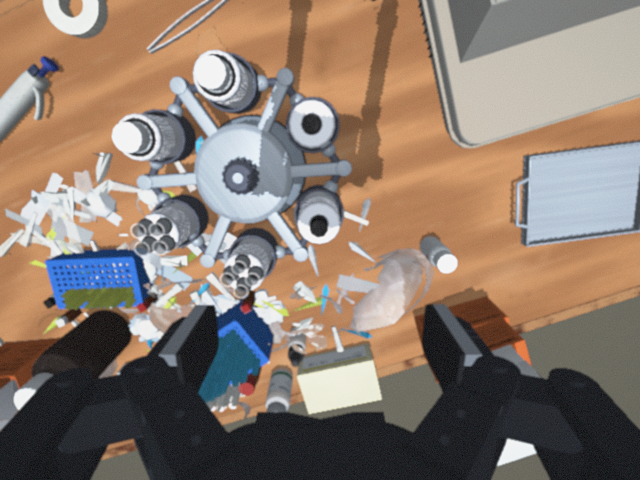

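Wrist view from above: the O1 cap is at (318,226), matching the prediction within 1 px. O6 is at (312,123), the nut at (240,175) and the vial cap at (445,263), all within about 3 mm of prediction. I'll descend and grip O1.

send_rows:
  increments:
    - {"gripper": -1, "linear": [0, 0, -0.05], "delta_rot": [0, 0, 0]}
    - {"gripper": -1, "linear": [0, 0, -0.1], "delta_rot": [0, 0, 0]}
    - {"gripper": -1, "linear": [0, 0, -0.14], "delta_rot": [0, 0, 0]}
    - {"gripper": -1, "linear": [0, 0, -0.17], "delta_rot": [0, 0, 0]}
    - {"gripper": -1, "linear": [0, 0, -0.19], "delta_rot": [0, 0, 0]}
    - {"gripper": -1, "linear": [0, 0, -0.205], "delta_rot": [0, 0, 0]}
    - {"gripper": -1, "linear": [0, 0, -0.21], "delta_rot": [0, 0, 0]}
    - {"gripper": -1, "linear": [0, 0, -0.21], "delta_rot": [0, 0, 0]}

```text
clock: 3.3
position: [0.5593, -0.2184, 0.0905]
ee_rot: [-0.0, 0.169, 0.986, 0.0]
contact_force: [1.0, -0.0, -0.6]
width: 0.0857
gripper_force: 0.0
```

send_rows:
  increments:
    - {"gripper": 1, "linear": [0, 0, 0], "delta_rot": [0, 0, 0]}
    - {"gripper": 1, "linear": [0, 0, 0], "delta_rot": [0, 0, 0]}
    - {"gripper": 1, "linear": [0, 0, 0], "delta_rot": [0, 0, 0]}
    - {"gripper": 1, "linear": [0, 0, 0], "delta_rot": [0, 0, 0]}
    - {"gripper": 1, "linear": [0, 0, 0], "delta_rot": [0, 0, 0]}
    - {"gripper": 1, "linear": [0, 0, 0], "delta_rot": [0, 0, 0]}
    - {"gripper": 1, "linear": [0, 0, 0], "delta_rot": [0, 0, 0]}
    - {"gripper": 1, "linear": [0, 0, 0], "delta_rot": [0, 0, 0]}

```text
clock: 4.1
position: [0.5602, -0.2201, 0.0914]
ee_rot: [0.001, 0.17, 0.985, -0.0]
contact_force: [-0.5, 1.0, 5.9]
width: 0.039
gripper_force: 40.1
```

send_rows:
  increments:
    - {"gripper": 1, "linear": [0, 0, 0.02], "delta_rot": [0, 0, 0]}
    - {"gripper": 1, "linear": [0, 0, 0.05], "delta_rot": [0, 0, 0]}
    - {"gripper": 1, "linear": [0, 0, 0.09], "delta_rot": [0, 0, 0]}
    - {"gripper": 1, "linear": [0, 0, 0.125], "delta_rot": [0, 0, 0]}
    - {"gripper": 1, "linear": [0.01, 0.03, 0.13], "delta_rot": [0, 0, 0]}
    - {"gripper": 1, "linear": [0.024, 0.07, 0.13], "delta_rot": [0, 0, 0]}
    - {"gripper": 1, "linear": [0.038, 0.11, 0.13], "delta_rot": [0, 0, 0]}
    - {"gripper": 1, "linear": [0.052, 0.15, 0.13], "delta_rot": [0, 0, 0]}

```text
clock: 4.9
position: [0.6117, -0.0683, 0.2199]
ee_rot: [-0.0, 0.171, 0.985, 0.0]
contact_force: [0.3, 0.4, -1.4]
width: 0.0389
gripper_force: 40.6
```

send_rows:
  increments:
    - {"gripper": 1, "linear": [0.014, 0.04, 0], "delta_rot": [0, 0, 0]}
    - {"gripper": 1, "linear": [0.028, 0.08, 0], "delta_rot": [0, 0, 0]}
    - {"gripper": 1, "linear": [0.042, 0.12, 0], "delta_rot": [0, 0, 0]}
    - {"gripper": 1, "linear": [0.052, 0.15, 0], "delta_rot": [0, 0, 0]}
    - {"gripper": 1, "linear": [0.053, 0.155, 0], "delta_rot": [0, 0, 0]}
    - {"gripper": 1, "linear": [0.053, 0.155, -0.04], "delta_rot": [0, 0, 0]}
    - {"gripper": 1, "linear": [0.053, 0.155, -0.08], "delta_rot": [0, 0, 0]}
    - {"gripper": 1, "linear": [0.053, 0.155, -0.11], "delta_rot": [0, 0, 0]}

```text
clock: 5.7
position: [0.6629, 0.0846, 0.1075]
ee_rot: [-0.002, 0.17, 0.985, -0.001]
contact_force: [0.6, -0.2, -1.2]
width: 0.0389
gripper_force: 40.7
```

Run:
```python
from h import *
s=get_state(); print(s['position'],s['width'],s['gripper_force'])
c=cam('wrist'); cv2.imwrite('pics/w2.png',c[0])
```

```text
[0.66290496 0.08461383 0.10746232] 0.03893005829192995 40.65472364978632
```

View pics/w2.png

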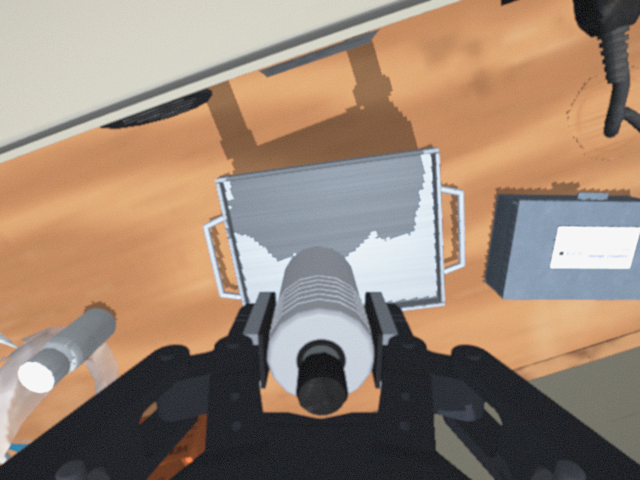

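The insert is held upright over the tray, with the tray centred at about (333,230). Lowering now.

send_rows:
  increments:
    - {"gripper": 1, "linear": [0, 0, -0.02], "delta_rot": [0, 0, 0]}
    - {"gripper": 1, "linear": [0, 0, -0.035], "delta_rot": [0, 0, 0]}
    - {"gripper": 1, "linear": [0, 0, -0.045], "delta_rot": [0, 0, 0]}
    - {"gripper": 1, "linear": [0, 0, -0.052], "delta_rot": [0, 0, 0]}
    - {"gripper": 1, "linear": [0, 0, -0.056], "delta_rot": [0, 0, 0]}
    - {"gripper": 1, "linear": [0, 0, -0.059], "delta_rot": [0, 0, 0]}
    - {"gripper": 1, "linear": [0, 0, -0.06], "delta_rot": [0, 0, 0]}
    - {"gripper": 1, "linear": [0, 0, -0.06], "delta_rot": [0, 0, 0]}

```text
clock: 6.55
position: [0.6649, 0.0854, 0.0507]
ee_rot: [0.0, 0.17, 0.985, 0.0]
contact_force: [-0.2, 0.7, -1.1]
width: 0.0387
gripper_force: 40.7
```

send_rows:
  increments:
    - {"gripper": 1, "linear": [0, 0, -0.001], "delta_rot": [0, 0, 0]}
    - {"gripper": 1, "linear": [0, 0, -0.002], "delta_rot": [0, 0, 0]}
    - {"gripper": 1, "linear": [0, 0, -0.002], "delta_rot": [0, 0, 0]}

```text
clock: 6.85
position: [0.6652, 0.0853, 0.0494]
ee_rot: [0.001, 0.17, 0.985, 0.0]
contact_force: [-0.6, -0.3, 4.0]
width: 0.0389
gripper_force: 41.1
```

send_rows:
  increments:
    - {"gripper": -1, "linear": [0, 0, 0], "delta_rot": [0, 0, 0]}
    - {"gripper": -1, "linear": [0, 0, 0], "delta_rot": [0, 0, 0]}
    - {"gripper": -1, "linear": [0, 0, 0], "delta_rot": [0, 0, 0]}
    - {"gripper": -1, "linear": [0, 0, 0], "delta_rot": [0, 0, 0]}
    - {"gripper": -1, "linear": [0, 0, 0], "delta_rot": [0, 0, 0]}
    - {"gripper": -1, "linear": [0, 0, 0.02], "delta_rot": [0, 0, 0]}
    - {"gripper": -1, "linear": [0, 0, 0.06], "delta_rot": [0, 0, 0]}
    - {"gripper": -1, "linear": [0, 0, 0.1], "delta_rot": [0, 0, 0]}

```text
clock: 7.65
position: [0.6639, 0.0853, 0.1483]
ee_rot: [-0.001, 0.17, 0.985, -0.0]
contact_force: [1.7, -0.1, -0.3]
width: 0.0857
gripper_force: 0.0
```

send_rows:
  increments:
    - {"gripper": -1, "linear": [0, 0, 0.05], "delta_rot": [0, 0, 0]}
    - {"gripper": -1, "linear": [0, 0, 0.1], "delta_rot": [0, 0, 0]}
    - {"gripper": -1, "linear": [-0.02, -0.03, 0.12], "delta_rot": [0, 0, 0]}
    - {"gripper": -1, "linear": [-0.042, -0.07, 0.12], "delta_rot": [0, 0, 0]}
    - {"gripper": -1, "linear": [-0.066, -0.11, 0.12], "delta_rot": [0, 0, 0]}
    - {"gripper": -1, "linear": [-0.09, -0.15, 0.12], "delta_rot": [0, 0, 0]}
    - {"gripper": -1, "linear": [-0.114, -0.19, 0.12], "delta_rot": [0, 0, 0]}
    - {"gripper": -1, "linear": [-0.138, -0.23, 0.12], "delta_rot": [0, 0, 0]}

```text
clock: 8.45
position: [0.5254, -0.1459, 0.2683]
ee_rot: [0.0, 0.17, 0.985, -0.0]
contact_force: [0.1, -1.5, 0.5]
width: 0.0853
gripper_force: 0.0
```

send_rows:
  increments:
    - {"gripper": -1, "linear": [-0.025, -0.025, 0.03], "delta_rot": [0, 0, 0]}
    - {"gripper": -1, "linear": [-0.055, -0.055, 0.03], "delta_rot": [0, 0, 0]}
    - {"gripper": -1, "linear": [-0.085, -0.085, 0.03], "delta_rot": [0, 0, 0]}
    - {"gripper": -1, "linear": [-0.113, -0.114, 0.03], "delta_rot": [0, 0, 0]}
    - {"gripper": -1, "linear": [-0.113, -0.114, 0.03], "delta_rot": [0, 0, 0]}
    - {"gripper": -1, "linear": [-0.113, -0.114, 0.03], "delta_rot": [0, 0, 0]}

```text
clock: 9.05
position: [0.4133, -0.259, 0.2984]
ee_rot: [0.0, 0.171, 0.985, 0.0]
contact_force: [0.4, -0.9, -0.8]
width: 0.0852
gripper_force: 0.0
```

Run:
```python
from h import *
s=get_state(); print(s['position'],s['qpos'].round(2))
c=cam('wrist'); cv2.imwrite('pics/w3.png',c[0])
for p in [(.4127,-.2591,.143),(.5604,-.2215,.083),(.4757,-.1977,.144),(.4974,-.283,.096)]: print(p,proj(c,p))
t=cam('top'); cv2.imwrite('pics/t3.png',cv2.resize(t[0][135:345,150:470],None,fx=2.5,fy=2.5,interpolation=cv2.INTER_CUBIC))
```

```text
[ 0.41330566 -0.25898399  0.29837982] [-0.7   0.11  1.56  0.    1.48 -1.93]
(0.4127, -0.2591, 0.143) [319.42516412 223.51829241]
(0.5604, -0.2215, 0.083) [394.01180763 318.49068196]
(0.4757, -0.1977, 0.144) [407.10616325 265.51360877]
(0.4974, -0.283, 0.096) [325.01538807 292.55045047]
```

View pics/w3.png

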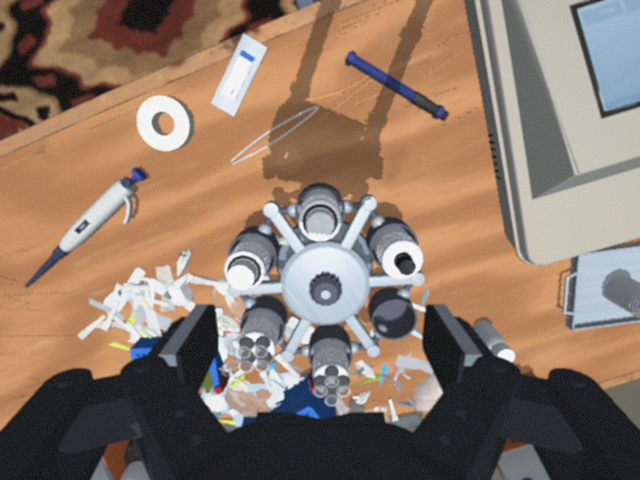

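Wrist view: B5 cap is at (321,228), nut at (326,289), empty bucket mouth at about (393,314), O6 at (404,263), with the arm blocking nothing. Let me check the bucket mouth closely.

Run:
```python
import cv2
im=cv2.imread('pics/w3.png')
cv2.imwrite('pics/w3c.png',cv2.resize(im[170:370,210:450],None,fx=3,fy=3,interpolation=cv2.INTER_CUBIC))
```

```text
(no output)
```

View pics/w3c.png

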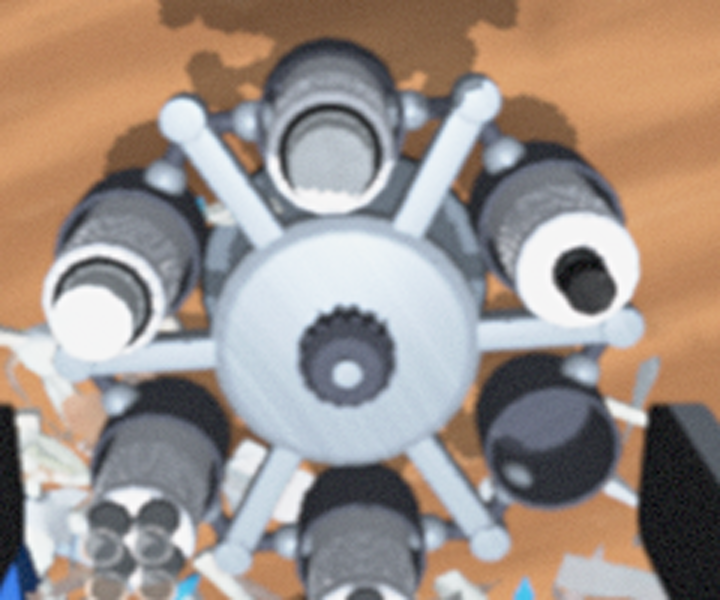

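View pics/t3.png

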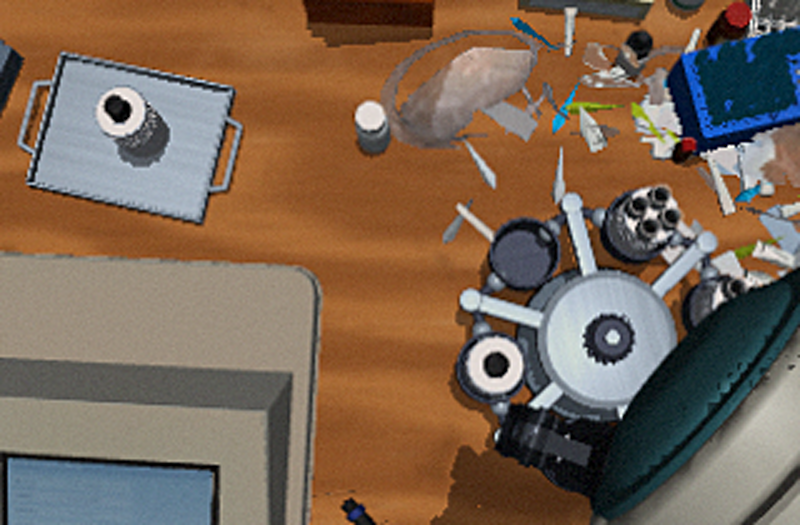

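Bucket mouth centre is at about (394,317), matching the prediction to 1–2 mm. The one-tube insert stands upright in the tray. Next I'll take B5.

send_rows:
  increments:
    - {"gripper": -1, "linear": [0, 0, -0.05], "delta_rot": [0, 0, 0]}
    - {"gripper": -1, "linear": [0, 0, -0.1], "delta_rot": [0, 0, 0]}
    - {"gripper": -1, "linear": [0, 0, -0.14], "delta_rot": [0, 0, 0]}
    - {"gripper": -1, "linear": [0, 0, -0.17], "delta_rot": [0, 0, 0]}
    - {"gripper": -1, "linear": [0, 0, -0.19], "delta_rot": [0, 0, 0]}
    - {"gripper": -1, "linear": [0, 0, -0.204], "delta_rot": [0, 0, 0]}
    - {"gripper": -1, "linear": [0, 0, -0.208], "delta_rot": [0, 0, 0]}
    - {"gripper": -1, "linear": [0, 0, -0.208], "delta_rot": [0, 0, 0]}

```text
clock: 9.95
position: [0.4142, -0.2577, 0.0898]
ee_rot: [-0.0, 0.169, 0.986, 0.0]
contact_force: [0.8, 0.0, 1.2]
width: 0.0858
gripper_force: 0.0
```

send_rows:
  increments:
    - {"gripper": 1, "linear": [0, 0, 0], "delta_rot": [0, 0, 0]}
    - {"gripper": 1, "linear": [0, 0, 0], "delta_rot": [0, 0, 0]}
    - {"gripper": 1, "linear": [0, 0, 0], "delta_rot": [0, 0, 0]}
    - {"gripper": 1, "linear": [0, 0, 0], "delta_rot": [0, 0, 0]}
    - {"gripper": 1, "linear": [0, 0, 0], "delta_rot": [0, 0, 0]}
    - {"gripper": 1, "linear": [0, 0, 0], "delta_rot": [0, 0, 0]}
    - {"gripper": 1, "linear": [0, 0, 0], "delta_rot": [0, 0, 0]}
    - {"gripper": 1, "linear": [0, 0, 0], "delta_rot": [0, 0, 0]}

```text
clock: 10.75
position: [0.4141, -0.2591, 0.0912]
ee_rot: [0.001, 0.17, 0.985, -0.0]
contact_force: [-0.8, 0.1, 5.6]
width: 0.0387
gripper_force: 40.3
```

send_rows:
  increments:
    - {"gripper": 1, "linear": [0, 0, 0.02], "delta_rot": [0, 0, 0]}
    - {"gripper": 1, "linear": [0, 0, 0.05], "delta_rot": [0, 0, 0]}
    - {"gripper": 1, "linear": [0, 0, 0.09], "delta_rot": [0, 0, 0]}
    - {"gripper": 1, "linear": [0, 0, 0.13], "delta_rot": [0, 0, 0]}
    - {"gripper": 1, "linear": [0, 0, 0.14], "delta_rot": [0, 0, 0]}
    - {"gripper": 1, "linear": [0, 0, 0.14], "delta_rot": [0, 0, 0]}
    - {"gripper": 1, "linear": [0, 0, 0.14], "delta_rot": [0, 0, 0]}

```text
clock: 11.45
position: [0.4127, -0.2579, 0.2286]
ee_rot: [-0.001, 0.17, 0.985, 0.001]
contact_force: [-0.6, 0.3, -0.7]
width: 0.0391
gripper_force: 40.8
```

send_rows:
  increments:
    - {"gripper": 1, "linear": [0.035, 0.009, 0], "delta_rot": [0, 0, 0]}
    - {"gripper": 1, "linear": [0.075, 0.019, 0], "delta_rot": [0, 0, 0]}
    - {"gripper": 1, "linear": [0.115, 0.029, 0], "delta_rot": [0, 0, 0]}
    - {"gripper": 1, "linear": [0.147, 0.037, 0], "delta_rot": [0, 0, 0]}
    - {"gripper": 1, "linear": [0.147, 0.037, 0], "delta_rot": [0, 0, 0]}
    - {"gripper": 1, "linear": [0.147, 0.037, -0.03], "delta_rot": [0, 0, 0]}
    - {"gripper": 1, "linear": [0.147, 0.037, -0.06], "delta_rot": [0, 0, 0]}
    - {"gripper": 1, "linear": [0.147, 0.037, -0.08], "delta_rot": [0, 0, 0]}

```text
clock: 12.25
position: [0.5575, -0.2205, 0.1457]
ee_rot: [-0.004, 0.17, 0.985, 0.001]
contact_force: [-0.3, 0.1, -0.9]
width: 0.0387
gripper_force: 40.9
```

Run:
```python
from h import *
s=get_state(); print(s['position'])
c=cam('wrist')
t=cam('top'); 
a=cv2.resize(c[0][60:460,120:520],(400,400)); b=cv2.resize(t[0][200:300,310:410],(400,400),interpolation=cv2.INTER_CUBIC)
cv2.imwrite('pics/w4.png',np.hstack([a,b])); print(proj(t,(.5604,-.2215,.083)),proj(t,(.5604,-.2215,.108)),proj(c,(.5604,-.2215,.083)))
```

```text
[ 0.55749183 -0.22052609  0.14572803]
[358.9942871  236.03282927] [360.09690129 234.12136775] [320.03008214 266.11768583]
```

View pics/w4.png

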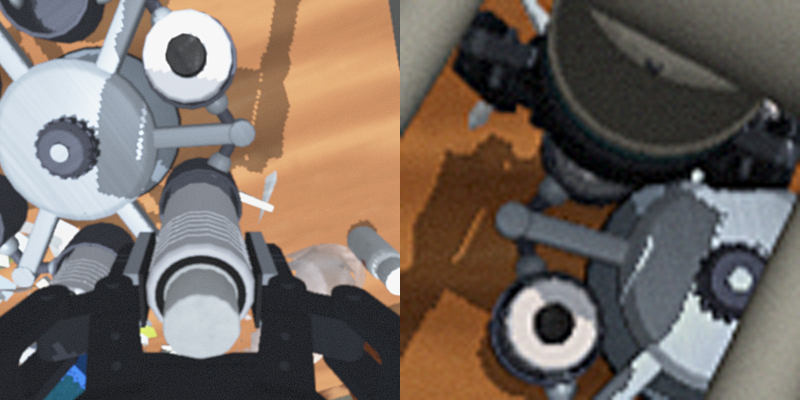

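The foot is centred over the bucket mouth: on the left panel the rim runs from 160 to 240 and the body is centred at 200. Lowering.

send_rows:
  increments:
    - {"gripper": 1, "linear": [0, 0, -0.005], "delta_rot": [0, 0, 0]}
    - {"gripper": 1, "linear": [0, 0, -0.012], "delta_rot": [0, 0, 0]}
    - {"gripper": 1, "linear": [0, 0, -0.02], "delta_rot": [0, 0, 0]}
    - {"gripper": 1, "linear": [0, 0, -0.028], "delta_rot": [0, 0, 0]}
    - {"gripper": 1, "linear": [0, 0, -0.036], "delta_rot": [0, 0, 0]}
    - {"gripper": 1, "linear": [0, 0, -0.036], "delta_rot": [0, 0, 0]}

```text
clock: 12.95
position: [0.5598, -0.2212, 0.1129]
ee_rot: [-0.001, 0.17, 0.985, 0.0]
contact_force: [-0.5, 0.8, -1.9]
width: 0.0386
gripper_force: 40.9
```

send_rows:
  increments:
    - {"gripper": 1, "linear": [0, 0, -0.008], "delta_rot": [0, 0, 0]}
    - {"gripper": 1, "linear": [0, 0, -0.015], "delta_rot": [0, 0, 0]}
    - {"gripper": 1, "linear": [0, 0, -0.019], "delta_rot": [0, 0, 0]}
    - {"gripper": 1, "linear": [0, 0, -0.022], "delta_rot": [0, 0, 0]}
    - {"gripper": 1, "linear": [0, 0, -0.023], "delta_rot": [0, 0, 0]}
    - {"gripper": 1, "linear": [0, 0, -0.023], "delta_rot": [0, 0, 0]}

```text
clock: 13.55
position: [0.5607, -0.2217, 0.0914]
ee_rot: [0.0, 0.17, 0.985, 0.0]
contact_force: [-0.7, 0.3, -1.0]
width: 0.0387
gripper_force: 40.9
```

send_rows:
  increments:
    - {"gripper": 1, "linear": [0, 0, -0.001], "delta_rot": [0, 0, 0]}
    - {"gripper": 1, "linear": [0, 0, -0.001], "delta_rot": [0, 0, 0]}
    - {"gripper": 1, "linear": [0, 0, -0.001], "delta_rot": [0, 0, 0]}

```text
clock: 13.85
position: [0.561, -0.2218, 0.0912]
ee_rot: [0.001, 0.17, 0.985, -0.0]
contact_force: [-1.7, 0.2, 6.5]
width: 0.0388
gripper_force: 41.5
```

send_rows:
  increments:
    - {"gripper": -1, "linear": [0, 0, 0], "delta_rot": [0, 0, 0]}
    - {"gripper": -1, "linear": [0, 0, 0], "delta_rot": [0, 0, 0]}
    - {"gripper": -1, "linear": [0, 0, 0], "delta_rot": [0, 0, 0]}
    - {"gripper": -1, "linear": [0, 0, 0], "delta_rot": [0, 0, 0]}
    - {"gripper": -1, "linear": [0, 0, 0], "delta_rot": [0, 0, 0]}
    - {"gripper": -1, "linear": [0, 0, 0.03], "delta_rot": [0, 0, 0]}
    - {"gripper": -1, "linear": [0, 0, 0.07], "delta_rot": [0, 0, 0]}
    - {"gripper": -1, "linear": [0, 0, 0.11], "delta_rot": [0, 0, 0]}

```text
clock: 14.65
position: [0.5602, -0.2215, 0.2008]
ee_rot: [-0.001, 0.17, 0.985, 0.0]
contact_force: [0.1, -0.5, 0.8]
width: 0.0855
gripper_force: 0.0
```

send_rows:
  increments:
    - {"gripper": -1, "linear": [0, 0, 0.05], "delta_rot": [0, 0, 0]}
    - {"gripper": -1, "linear": [-0.008, -0.035, 0.07], "delta_rot": [0, 0, 0]}
    - {"gripper": -1, "linear": [-0.018, -0.075, 0.07], "delta_rot": [0, 0, 0]}
    - {"gripper": -1, "linear": [-0.03, -0.115, 0.07], "delta_rot": [0, 0, 0]}
    - {"gripper": -1, "linear": [-0.042, -0.146, 0.07], "delta_rot": [0, 0, 0]}
    - {"gripper": -1, "linear": [-0.042, -0.146, 0.07], "delta_rot": [0, 0, 0]}
    - {"gripper": -1, "linear": [-0.042, -0.146, 0.07], "delta_rot": [0, 0, 0]}

```text
clock: 15.35
position: [0.5183, -0.368, 0.2698]
ee_rot: [-0.0, 0.171, 0.985, 0.001]
contact_force: [0.0, 0.5, 0.5]
width: 0.0857
gripper_force: 0.0
```

Run:
```python
from h import *
s=get_state(); print(s['position'],s['qpos'].round(2))
c=cam('wrist'); t=cam('top')
cv2.imwrite('pics/w5.png',np.hstack([c[0][:, 120:520],cv2.resize(t[0][170:330,300:420],(360,480),interpolation=cv2.INTER_CUBIC)]))
for p in [(.5191,-.3682,.141),(.4127,-.2591,.083),(.4974,-.283,.096)]: print(p,proj(c,p))
```

```text
[ 0.51828338 -0.36800202  0.26981988] [-0.73  0.35  1.3   0.    1.49 -1.95]
(0.5191, -0.3682, 0.141) [319.86511584 233.43875237]
(0.4127, -0.2591, 0.083) [398.60055667  60.16718682]
(0.4974, -0.283, 0.096) [402.40758341 166.26318672]
```

View pics/w5.png

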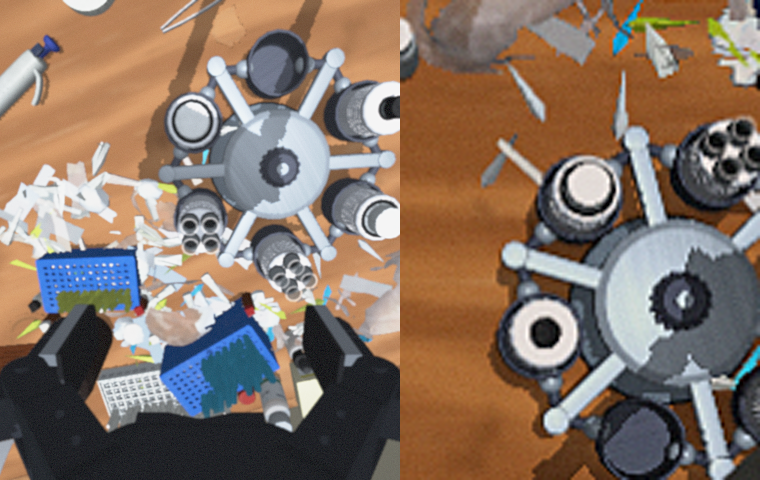

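The bottle sits in slot 1, upright. F3 tubes are centred at (321,233), matching the prediction. Empty bucket 5 is at about (398,64), also on prediction. Taking F3.

send_rows:
  increments:
    - {"gripper": -1, "linear": [0, 0, -0.05], "delta_rot": [0, 0, 0]}
    - {"gripper": -1, "linear": [0, 0, -0.09], "delta_rot": [0, 0, 0]}
    - {"gripper": -1, "linear": [0, 0, -0.125], "delta_rot": [0, 0, 0]}
    - {"gripper": -1, "linear": [0, 0, -0.15], "delta_rot": [0, 0, 0]}
    - {"gripper": -1, "linear": [0, 0, -0.168], "delta_rot": [0, 0, 0]}
    - {"gripper": -1, "linear": [0, 0, -0.177], "delta_rot": [0, 0, 0]}
    - {"gripper": -1, "linear": [0, 0, -0.179], "delta_rot": [0, 0, 0]}
    - {"gripper": -1, "linear": [0, 0, -0.179], "delta_rot": [0, 0, 0]}

```text
clock: 16.25
position: [0.5193, -0.3674, 0.0919]
ee_rot: [0.0, 0.17, 0.986, -0.0]
contact_force: [-1.4, -0.2, -0.3]
width: 0.0856
gripper_force: 0.0
```

send_rows:
  increments:
    - {"gripper": 1, "linear": [0, 0, 0], "delta_rot": [0, 0, 0]}
    - {"gripper": 1, "linear": [0, 0, 0], "delta_rot": [0, 0, 0]}
    - {"gripper": 1, "linear": [0, 0, 0], "delta_rot": [0, 0, 0]}
    - {"gripper": 1, "linear": [0, 0, 0], "delta_rot": [0, 0, 0]}
    - {"gripper": 1, "linear": [0, 0, 0], "delta_rot": [0, 0, 0]}
    - {"gripper": 1, "linear": [0, 0, 0], "delta_rot": [0, 0, 0]}
    - {"gripper": 1, "linear": [0, 0, 0], "delta_rot": [0, 0, 0]}
    - {"gripper": 1, "linear": [0, 0, 0], "delta_rot": [0, 0, 0]}

```text
clock: 17.05
position: [0.5191, -0.3682, 0.0922]
ee_rot: [0.001, 0.17, 0.985, -0.0]
contact_force: [-0.4, -0.0, 5.0]
width: 0.0391
gripper_force: 40.7
```

send_rows:
  increments:
    - {"gripper": 1, "linear": [0, 0, 0.02], "delta_rot": [0, 0, 0]}
    - {"gripper": 1, "linear": [0, 0, 0.05], "delta_rot": [0, 0, 0]}
    - {"gripper": 1, "linear": [0, 0, 0.09], "delta_rot": [0, 0, 0]}
    - {"gripper": 1, "linear": [0, 0, 0.13], "delta_rot": [0, 0, 0]}
    - {"gripper": 1, "linear": [0, 0, 0.14], "delta_rot": [0, 0, 0]}
    - {"gripper": 1, "linear": [0, 0, 0.14], "delta_rot": [0, 0, 0]}
    - {"gripper": 1, "linear": [0, 0, 0.14], "delta_rot": [0, 0, 0]}

```text
clock: 17.75
position: [0.5177, -0.3668, 0.2291]
ee_rot: [-0.002, 0.17, 0.985, 0.001]
contact_force: [-0.8, 0.4, -2.8]
width: 0.0392
gripper_force: 40.6
```

send_rows:
  increments:
    - {"gripper": 1, "linear": [-0.025, 0.025, 0], "delta_rot": [0, 0, 0]}
    - {"gripper": 1, "linear": [-0.053, 0.054, 0], "delta_rot": [0, 0, 0]}
    - {"gripper": 1, "linear": [-0.081, 0.083, 0], "delta_rot": [0, 0, 0]}
    - {"gripper": 1, "linear": [-0.106, 0.109, 0], "delta_rot": [0, 0, 0]}
    - {"gripper": 1, "linear": [-0.106, 0.109, 0], "delta_rot": [0, 0, 0]}
    - {"gripper": 1, "linear": [-0.106, 0.109, -0.03], "delta_rot": [0, 0, 0]}
    - {"gripper": 1, "linear": [-0.106, 0.109, -0.06], "delta_rot": [0, 0, 0]}
    - {"gripper": 1, "linear": [-0.106, 0.109, -0.08], "delta_rot": [0, 0, 0]}

```text
clock: 18.55
position: [0.4112, -0.2575, 0.1476]
ee_rot: [-0.002, 0.17, 0.985, 0.001]
contact_force: [-0.4, 0.7, -1.3]
width: 0.0389
gripper_force: 40.7
```

send_rows:
  increments:
    - {"gripper": 1, "linear": [0, 0, 0], "delta_rot": [0, 0, 0]}
    - {"gripper": 1, "linear": [0, 0, -0.006], "delta_rot": [0, 0, 0]}
    - {"gripper": 1, "linear": [0, 0, -0.012], "delta_rot": [0, 0, 0]}
    - {"gripper": 1, "linear": [0, 0, -0.018], "delta_rot": [0, 0, 0]}
    - {"gripper": 1, "linear": [0, 0, -0.024], "delta_rot": [0, 0, 0]}
    - {"gripper": 1, "linear": [0, 0, -0.03], "delta_rot": [0, 0, 0]}
    - {"gripper": 1, "linear": [0, 0, -0.035], "delta_rot": [0, 0, 0]}

```text
clock: 19.25
position: [0.4126, -0.2587, 0.1159]
ee_rot: [0.0, 0.17, 0.985, -0.0]
contact_force: [-1.0, -0.5, -2.2]
width: 0.0387
gripper_force: 40.7
```

Foot is inside the rim with no contact force. Continuing down.

send_rows:
  increments:
    - {"gripper": 1, "linear": [0, 0, -0.008], "delta_rot": [0, 0, 0]}
    - {"gripper": 1, "linear": [0, 0, -0.015], "delta_rot": [0, 0, 0]}
    - {"gripper": 1, "linear": [0, 0, -0.02], "delta_rot": [0, 0, 0]}
    - {"gripper": 1, "linear": [0, 0, -0.023], "delta_rot": [0, 0, 0]}
    - {"gripper": 1, "linear": [0, 0, -0.0245], "delta_rot": [0, 0, 0]}
    - {"gripper": 1, "linear": [0, 0, -0.0245], "delta_rot": [0, 0, 0]}
    - {"gripper": 1, "linear": [0, 0, -0.0245], "delta_rot": [0, 0, 0]}

```text
clock: 19.95
position: [0.4126, -0.2586, 0.0922]
ee_rot: [0.0, 0.17, 0.985, 0.0]
contact_force: [-1.8, 2.3, 4.4]
width: 0.0392
gripper_force: 41.1
```

send_rows:
  increments:
    - {"gripper": -1, "linear": [0, 0, 0], "delta_rot": [0, 0, 0]}
    - {"gripper": -1, "linear": [0, 0, 0], "delta_rot": [0, 0, 0]}
    - {"gripper": -1, "linear": [0, 0, 0], "delta_rot": [0, 0, 0]}
    - {"gripper": -1, "linear": [0, 0, 0], "delta_rot": [0, 0, 0]}
    - {"gripper": -1, "linear": [0, 0, 0], "delta_rot": [0, 0, 0]}
    - {"gripper": -1, "linear": [0, 0, 0.04], "delta_rot": [0, 0, 0]}
    - {"gripper": -1, "linear": [0, 0, 0.09], "delta_rot": [0, 0, 0]}
    - {"gripper": -1, "linear": [0, 0, 0.135], "delta_rot": [0, 0, 0]}

```text
clock: 20.75
position: [0.4125, -0.2586, 0.2284]
ee_rot: [-0.0, 0.17, 0.985, 0.0]
contact_force: [1.5, -0.9, -0.8]
width: 0.0851
gripper_force: 0.0
```

send_rows:
  increments:
    - {"gripper": -1, "linear": [0.025, 0.034, 0.025], "delta_rot": [0, 0, 0]}
    - {"gripper": -1, "linear": [0.052, 0.071, 0.025], "delta_rot": [0, 0, 0]}
    - {"gripper": -1, "linear": [0.079, 0.108, 0.025], "delta_rot": [0, 0, 0]}
    - {"gripper": -1, "linear": [0.106, 0.145, 0.025], "delta_rot": [0, 0, 0]}
    - {"gripper": -1, "linear": [0.133, 0.182, 0.025], "delta_rot": [0, 0, 0]}
    - {"gripper": -1, "linear": [0.16, 0.219, 0.025], "delta_rot": [0, 0, 0]}
    - {"gripper": -1, "linear": [0.187, 0.256, 0.025], "delta_rot": [0, 0, 0]}
    - {"gripper": -1, "linear": [0.214, 0.293, 0.025], "delta_rot": [0, 0, 0]}

```text
clock: 21.55
position: [0.6275, 0.0361, 0.2516]
ee_rot: [0.0, 0.17, 0.985, -0.0]
contact_force: [0.9, -1.0, -0.1]
width: 0.0855
gripper_force: 0.0
```

send_rows:
  increments:
    - {"gripper": -1, "linear": [0.02, 0.027, 0], "delta_rot": [0, 0, 0]}
    - {"gripper": -1, "linear": [0.038, 0.051, 0], "delta_rot": [0, 0, 0]}
    - {"gripper": -1, "linear": [0.038, 0.051, 0], "delta_rot": [0, 0, 0]}
    - {"gripper": -1, "linear": [0.038, 0.051, 0], "delta_rot": [0, 0, 0]}

```text
clock: 21.95
position: [0.6645, 0.0856, 0.251]
ee_rot: [-0.001, 0.169, 0.986, -0.0]
contact_force: [0.1, -0.7, -0.3]
width: 0.0852
gripper_force: 0.0
```

Run:
```python
from h import *
s=get_state(); print(s['position'],s['qpos'].round(2))
c=cam('wrist'); t=cam('top')
cv2.imwrite('pics/w6.png',np.hstack([c[0][:, 120:520],cv2.resize(t[0][200:360,320:440],(360,480),interpolation=cv2.INTER_CUBIC)]))
for p in [(.665,.0853,.102)]: print(p,proj(c,p))
```

```text
[0.66445953 0.08562709 0.25095641] [ 0.02  0.41  1.25 -0.    1.48 -1.21]
(0.665, 0.0853, 0.102) [319.97113885 226.96614689]
```

View pics/w6.png

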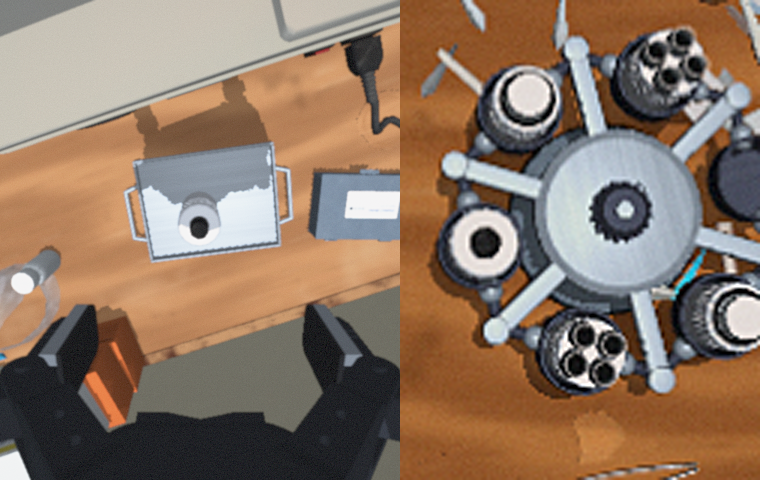

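Cap on the tray insert is at (320,227), exactly as predicted. The four-tube insert sits in slot 5. Taking the tray insert.

send_rows:
  increments:
    - {"gripper": -1, "linear": [0, 0, -0.05], "delta_rot": [0, 0, 0]}
    - {"gripper": -1, "linear": [0, 0, -0.1], "delta_rot": [0, 0, 0]}
    - {"gripper": -1, "linear": [0, 0, -0.14], "delta_rot": [0, 0, 0]}
    - {"gripper": -1, "linear": [0, 0, -0.17], "delta_rot": [0, 0, 0]}
    - {"gripper": -1, "linear": [0, 0, -0.19], "delta_rot": [0, 0, 0]}
    - {"gripper": -1, "linear": [0, 0, -0.199], "delta_rot": [0, 0, 0]}
    - {"gripper": -1, "linear": [0, 0, -0.2], "delta_rot": [0, 0, 0]}
    - {"gripper": -1, "linear": [0, 0, -0.2], "delta_rot": [0, 0, 0]}

```text
clock: 22.85
position: [0.6653, 0.0848, 0.053]
ee_rot: [0.001, 0.17, 0.985, 0.0]
contact_force: [0.5, 0.6, 1.0]
width: 0.0856
gripper_force: 0.0
```

send_rows:
  increments:
    - {"gripper": 1, "linear": [0, 0, 0], "delta_rot": [0, 0, 0]}
    - {"gripper": 1, "linear": [0, 0, 0], "delta_rot": [0, 0, 0]}
    - {"gripper": 1, "linear": [0, 0, 0], "delta_rot": [0, 0, 0]}
    - {"gripper": 1, "linear": [0, 0, 0], "delta_rot": [0, 0, 0]}
    - {"gripper": 1, "linear": [0, 0, 0], "delta_rot": [0, 0, 0]}
    - {"gripper": 1, "linear": [0, 0, 0], "delta_rot": [0, 0, 0]}
    - {"gripper": 1, "linear": [0, 0, 0], "delta_rot": [0, 0, 0]}
    - {"gripper": 1, "linear": [0, 0, 0], "delta_rot": [0, 0, 0]}

```text
clock: 23.65
position: [0.6652, 0.0853, 0.0528]
ee_rot: [0.001, 0.17, 0.985, 0.0]
contact_force: [-0.2, -0.0, 5.8]
width: 0.0388
gripper_force: 40.2
```

send_rows:
  increments:
    - {"gripper": 1, "linear": [0, 0, 0.02], "delta_rot": [0, 0, 0]}
    - {"gripper": 1, "linear": [0, 0, 0.06], "delta_rot": [0, 0, 0]}
    - {"gripper": 1, "linear": [0, 0, 0.1], "delta_rot": [0, 0, 0]}
    - {"gripper": 1, "linear": [0, 0, 0.14], "delta_rot": [0, 0, 0]}
    - {"gripper": 1, "linear": [0, 0, 0.175], "delta_rot": [0, 0, 0]}
    - {"gripper": 1, "linear": [0, 0, 0.18], "delta_rot": [0, 0, 0]}
    - {"gripper": 1, "linear": [0, 0, 0.18], "delta_rot": [0, 0, 0]}

```text
clock: 24.35
position: [0.6649, 0.0855, 0.2324]
ee_rot: [0.001, 0.17, 0.985, 0.0]
contact_force: [-0.1, 0.1, -1.8]
width: 0.0386
gripper_force: 40.6
```

send_rows:
  increments:
    - {"gripper": 1, "linear": [-0.01, -0.03, 0.01], "delta_rot": [0, 0, 0]}
    - {"gripper": 1, "linear": [-0.022, -0.07, 0.01], "delta_rot": [0, 0, 0]}
    - {"gripper": 1, "linear": [-0.035, -0.11, 0.01], "delta_rot": [0, 0, 0]}
    - {"gripper": 1, "linear": [-0.048, -0.15, 0.01], "delta_rot": [0, 0, 0]}
    - {"gripper": 1, "linear": [-0.061, -0.19, 0.01], "delta_rot": [0, 0, 0]}
    - {"gripper": 1, "linear": [-0.074, -0.23, 0.01], "delta_rot": [0, 0, 0]}
    - {"gripper": 1, "linear": [-0.087, -0.27, 0.01], "delta_rot": [0, 0, 0]}
    - {"gripper": 1, "linear": [-0.1, -0.31, 0.01], "delta_rot": [0, 0, 0]}

```text
clock: 25.15
position: [0.5627, -0.2254, 0.2386]
ee_rot: [-0.003, 0.17, 0.985, 0.001]
contact_force: [0.6, -0.0, -1.2]
width: 0.0387
gripper_force: 40.7
```

send_rows:
  increments:
    - {"gripper": 1, "linear": [-0.013, -0.04, 0], "delta_rot": [0, 0, 0]}
    - {"gripper": 1, "linear": [-0.026, -0.08, 0], "delta_rot": [0, 0, 0]}
    - {"gripper": 1, "linear": [-0.038, -0.115, 0], "delta_rot": [0, 0, 0]}
    - {"gripper": 1, "linear": [-0.046, -0.1435, 0], "delta_rot": [0, 0, 0]}
    - {"gripper": 1, "linear": [-0.046, -0.1435, 0], "delta_rot": [0, 0, 0]}
    - {"gripper": 1, "linear": [-0.046, -0.1435, -0.03], "delta_rot": [0, 0, 0]}
    - {"gripper": 1, "linear": [-0.046, -0.1435, -0.06], "delta_rot": [0, 0, 0]}
    - {"gripper": 1, "linear": [-0.046, -0.1435, -0.085], "delta_rot": [0, 0, 0]}

```text
clock: 25.95
position: [0.5173, -0.3661, 0.1528]
ee_rot: [-0.002, 0.17, 0.985, 0.002]
contact_force: [-0.5, -0.7, -0.9]
width: 0.0387
gripper_force: 40.7
```

send_rows:
  increments:
    - {"gripper": 1, "linear": [0, 0, -0.003], "delta_rot": [0, 0, 0]}
    - {"gripper": 1, "linear": [0, 0, -0.009], "delta_rot": [0, 0, 0]}
    - {"gripper": 1, "linear": [0, 0, -0.015], "delta_rot": [0, 0, 0]}
    - {"gripper": 1, "linear": [0, 0, -0.021], "delta_rot": [0, 0, 0]}
    - {"gripper": 1, "linear": [0, 0, -0.027], "delta_rot": [0, 0, 0]}
    - {"gripper": 1, "linear": [0, 0, -0.033], "delta_rot": [0, 0, 0]}
    - {"gripper": 1, "linear": [0, 0, -0.036], "delta_rot": [0, 0, 0]}
    - {"gripper": 1, "linear": [0, 0, -0.036], "delta_rot": [0, 0, 0]}

```text
clock: 26.75
position: [0.5184, -0.368, 0.1202]
ee_rot: [-0.0, 0.17, 0.985, 0.0]
contact_force: [-0.1, 0.3, -2.0]
width: 0.0388
gripper_force: 40.8
```

send_rows:
  increments:
    - {"gripper": 1, "linear": [0, 0, -0.008], "delta_rot": [0, 0, 0]}
    - {"gripper": 1, "linear": [0, 0, -0.015], "delta_rot": [0, 0, 0]}
    - {"gripper": 1, "linear": [0, 0, -0.02], "delta_rot": [0, 0, 0]}
    - {"gripper": 1, "linear": [0, 0, -0.023], "delta_rot": [0, 0, 0]}
    - {"gripper": 1, "linear": [0, 0, -0.025], "delta_rot": [0, 0, 0]}
    - {"gripper": 1, "linear": [0, 0, -0.025], "delta_rot": [0, 0, 0]}
    - {"gripper": 1, "linear": [0, 0, -0.025], "delta_rot": [0, 0, 0]}

```text
clock: 27.45
position: [0.5188, -0.3683, 0.0959]
ee_rot: [0.0, 0.17, 0.985, -0.0]
contact_force: [-0.1, -0.4, -1.0]
width: 0.0392
gripper_force: 40.8
```

send_rows:
  increments:
    - {"gripper": 1, "linear": [0, 0, -0.001], "delta_rot": [0, 0, 0]}
    - {"gripper": 1, "linear": [0, 0, -0.0015], "delta_rot": [0, 0, 0]}
    - {"gripper": 1, "linear": [0, 0, -0.0015], "delta_rot": [0, 0, 0]}

```text
clock: 27.75
position: [0.5189, -0.3684, 0.0949]
ee_rot: [0.001, 0.17, 0.985, -0.0]
contact_force: [-0.3, -0.2, 2.5]
width: 0.0388
gripper_force: 41.0
```

Contact on the floor at the expected height. Release, rise clear and check.

send_rows:
  increments:
    - {"gripper": -1, "linear": [0, 0, 0], "delta_rot": [0, 0, 0]}
    - {"gripper": -1, "linear": [0, 0, 0], "delta_rot": [0, 0, 0]}
    - {"gripper": -1, "linear": [0, 0, 0], "delta_rot": [0, 0, 0]}
    - {"gripper": -1, "linear": [0, 0, 0], "delta_rot": [0, 0, 0]}
    - {"gripper": -1, "linear": [0, 0, 0], "delta_rot": [0, 0, 0]}
    - {"gripper": -1, "linear": [0, 0, 0.03], "delta_rot": [0, 0, 0]}
    - {"gripper": -1, "linear": [0, 0, 0.075], "delta_rot": [0, 0, 0]}
    - {"gripper": -1, "linear": [0, 0, 0.12], "delta_rot": [0, 0, 0]}

```text
clock: 28.55
position: [0.5182, -0.3678, 0.2148]
ee_rot: [-0.001, 0.17, 0.985, 0.001]
contact_force: [0.7, -0.8, 0.3]
width: 0.0855
gripper_force: 0.0
```

send_rows:
  increments:
    - {"gripper": -1, "linear": [0, 0, 0.05], "delta_rot": [0, 0, 0]}
    - {"gripper": -1, "linear": [0, 0.05, 0.08], "delta_rot": [0, 0, 0]}
    - {"gripper": -1, "linear": [0, 0.1, 0.08], "delta_rot": [0, 0, 0]}
    - {"gripper": -1, "linear": [0, 0.15, 0.08], "delta_rot": [0, 0, 0]}
    - {"gripper": -1, "linear": [0, 0.2, 0.08], "delta_rot": [0, 0, 0]}
    - {"gripper": -1, "linear": [0, 0.25, 0.08], "delta_rot": [0, 0, 0]}
    - {"gripper": -1, "linear": [0, 0.3, 0.08], "delta_rot": [0, 0, 0]}
    - {"gripper": -1, "linear": [0, 0.3, 0.08], "delta_rot": [0, 0, 0]}

```text
clock: 29.35
position: [0.5178, -0.0629, 0.2947]
ee_rot: [-0.0, 0.167, 0.986, 0.002]
contact_force: [0.4, -0.9, 0.2]
width: 0.0855
gripper_force: 0.0
```

Run:
```python
from h import *
s=get_state(); print(s['position'],s['contact_force'],s['qd'].round(3))
c=cam('scene'); t=cam('top')
cv2.imwrite('pics/f.png',np.hstack([cv2.resize(c[0][180:400,250:450],(400,440)),cv2.resize(t[0][160:360,280:460],(396,440),interpolation=cv2.INTER_CUBIC)]))
```

```text
[ 0.5177522  -0.06290152  0.2946863 ] [ 0.36681071 -0.85783535  0.16135362] [ 0.073  0.006 -0.003 -0.082 -0.029  0.093]
```

View pics/f.png

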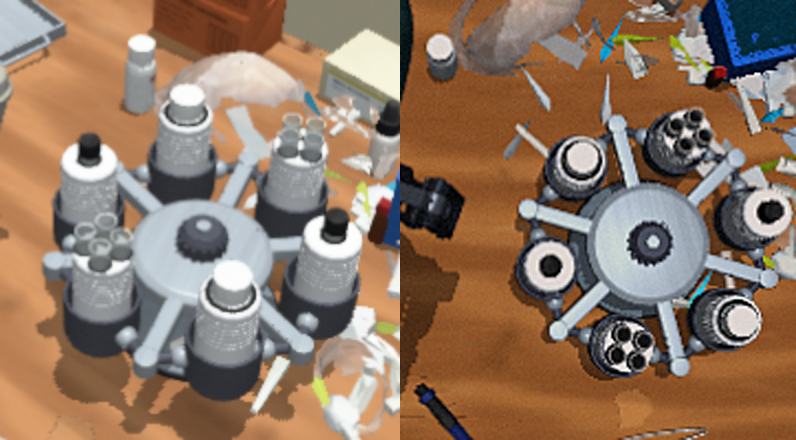

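All six inserts are upright and fully down, each opposite its twin. The vial is standing in place, and the arm is clear.

```bash
python3 -c "from rig import sign_off; print(sign_off())"
```

```text
the job is handed in; nothing more can be done
None
```

I handed the job in at about 29 s of the 106 s allowed: the last images show all six inserts upright and down in buckets opposite their twins and the vial still standing, but sign-off returned no verdict.

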